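Close up a row of graphite moulds and push it home under the dust guard

TASK

Two graphite moulds stand in line in front of the mould bay and two more stand about on the bench: set those two down upright behind the first two so that all four make one straight row in front of the bay, let go, and then push the whole row from its tail, closed up as one block, in under the clear dust guard until its head meets the end stop and all four stand square and tight against one another in the bay. Leave the purple jar and the yellow tin where they are, tip no mould over.

Things in the scene. Friction and masses are not known exactly. Their poses are not given: they have to be found in the camera images.
- mould_bay: fixed aluminium bay; origin on the bench in the middle of its mouth, below the guard's edge; x runs into the bay along the lane, y across, z up. No floor: moulds slide on the bench. Side rails 26 mm tall leave a lane 76 mm wide; they flare to about 98 mm over the first 33 mm. Face of the fixed end stop (46 mm tall) at x = 204 mm; four moulds make 184 mm: a home row has its tail 20 mm inside
- guard_edge (a point): middle of the front edge of the bay's fixed flat clear dust guard, underside, 135 mm above the mouth. The guard runs 216 mm inward from here, 112 mm wide, top with dark rim at 142 mm, on four posts 45 and 198 mm in, 50 mm off the middle. An upright gripper cannot go under it: for the last of the push lean the tool back, fingertips foremost, so that only fingers reach in
- mould_1: matt black graphite mould block, 46 mm (its x) by 66 mm (its y) by 70 mm tall, 0.2 to 0.45 kg, square corners, round cavity of 34 mm in the top and a brass disc on both 46 mm wide side faces; it slides on the bench, origin in the middle of its underside, z up. Head of the row: stands in the open 12 to 32 mm in front of the bay's mouth, roughly in line with the lane
- mould_2: matt black graphite mould block, 46 mm (its x) by 66 mm (its y) by 70 mm tall, 0.2 to 0.45 kg, square corners, round cavity of 34 mm in the top and a brass disc on both 46 mm wide side faces; it slides on the bench, origin in the middle of its underside, z up. Stands behind mould_1 as the second of the row, 11 to 44 mm apart from it
- mould_3: matt black graphite mould block, 46 mm (its x) by 66 mm (its y) by 70 mm tall, 0.2 to 0.45 kg, square corners, round cavity of 34 mm in the top and a brass disc on both 46 mm wide side faces; it slides on the bench, origin in the middle of its underside, z up. Stands elsewhere on the bench at any yaw; to be third or fourth in the row (mould_3 and mould_4 may stand in either order)
- mould_4: matt black graphite mould block, 46 mm (its x) by 66 mm (its y) by 70 mm tall, 0.2 to 0.45 kg, square corners, round cavity of 34 mm in the top and a brass disc on both 46 mm wide side faces; it slides on the bench, origin in the middle of its underside, z up. Stands elsewhere on the bench at any yaw; to be third or fourth in the row
- purple_jar: loose closed glass jar with purple content and a cream lid, 60 mm in diameter, 55 mm tall, origin under its middle; not to be moved
- yellow_tin: loose round yellow tin, 66 mm in diameter, 26 mm tall, origin under its middle; not to be moved
There are look-alikes about, which are no part of the job. Leave any red look-alike of the mould_1 alone.

How it is judged (in metres and radians):
On the way, in this order (a step that is already met when the one before it is completed fails the run):
1. all four moulds stand free in one row in front of the bay, mould_3 and mould_4 behind the other two (each within 20 mm of the lane's middle line, turned less than 0.25 rad, no finger touching) (x of mould_1 in the frame of mould_bay between -0.32 and -0.015 m and y of mould_1 in the frame of mould_bay between -0.02 and 0.02 m and angle between the x axis of each of mould_1, mould_2, mould_3, mould_4 and the x axis of mould_bay, either way round below 0.25 rad and angle between each of mould_1, mould_2, mould_3, mould_4's own z axis and vertical below 0.1 rad and height (world z) of each of mould_1, mould_2, mould_3, mould_4 below 0.008 m and contact force between the fingers and mould_1 below 0.3 N and x of mould_2 in the frame of mould_bay between -0.32 and -0.015 m and y of mould_2 in the frame of mould_bay between -0.02 and 0.02 m and contact force between the fingers and mould_2 below 0.3 N and x of mould_3 in the frame of mould_bay between -0.32 and -0.015 m and y of mould_3 in the frame of mould_bay between -0.02 and 0.02 m and contact force between the fingers and mould_3 below 0.3 N and x of mould_4 in the frame of mould_bay between -0.32 and -0.015 m and y of mould_4 in the frame of mould_bay between -0.02 and 0.02 m and contact force between the fingers and mould_4 below 0.3 N and x of each of mould_3, mould_4 in the frame of mould_bay below -0.1 m), for 0.2 s.
2. the row goes in closed up as one block: with the head mould's middle 25 to 130 mm inside the mouth, neighbours are less than 10 mm apart (centres under 56 mm) and in line within 20 mm (horizontal distance between mould_1 and mould_2 below 0.056 m and y of mould_1 in the frame of mould_bay between -0.02 and 0.02 m and angle between the x axis of each of mould_1, mould_2, mould_3, mould_4 and the x axis of mould_bay, either way round below 0.25 rad and angle between each of mould_1, mould_2, mould_3, mould_4's own z axis and vertical below 0.1 rad and height (world z) of each of mould_1, mould_2, mould_3, mould_4 below 0.008 m and y of mould_2 in the frame of mould_bay between -0.02 and 0.02 m and y of mould_3 in the frame of mould_bay between -0.02 and 0.02 m and y of mould_4 in the frame of mould_bay between -0.02 and 0.02 m and x of mould_1 in the frame of mould_bay between 0.025 and 0.13 m and ((horizontal distance between mould_2 and mould_3 below 0.056 m and horizontal distance between mould_3 and mould_4 below 0.056 m) or (horizontal distance between mould_2 and mould_4 below 0.056 m and horizontal distance between mould_4 and mould_3 below 0.056 m))), for 0.1 s.
At the end, for the whole second after the job is handed in: all four moulds stand upright and at rest on the bench in the bay, each with its middle more than 35 mm inside the mouth (the row closed up against the end stop with less than 8 mm slack in all), within 12 mm of the lane's middle line and square to it within 0.15 rad (x of each of mould_1, mould_2, mould_3, mould_4 in the frame of mould_bay above 0.035 m and y of mould_1 in the frame of mould_bay between -0.012 and 0.012 m and angle between the x axis of each of mould_1, mould_2, mould_3, mould_4 and the x axis of mould_bay, either way round below 0.15 rad and angle between each of mould_1, mould_2, mould_3, mould_4's own z axis and vertical below 0.1 rad and height (world z) of each of mould_1, mould_2, mould_3, mould_4 below 0.008 m and linear speed of each of mould_1, mould_2, mould_3, mould_4 below 0.01 m/s and y of mould_2 in the frame of mould_bay between -0.012 and 0.012 m and y of mould_3 in the frame of mould_bay between -0.012 and 0.012 m and y of mould_4 in the frame of mould_bay between -0.012 and 0.012 m); the robot touches nothing.
It fails at once if the purple jar is shifted by more than 15 mm (distance of purple_jar from where it was at the start of the episode above 0.015 m).
It fails at once if the yellow tin is shifted by more than 15 mm (distance of yellow_tin from where it was at the start of the episode above 0.015 m).
It fails at once if a mould is tipped over (angle between any of mould_1, mould_2, mould_3, mould_4's own z axis and vertical above 0.5 rad).
It also fails if it takes over 72 s, if anything falls off the work surface, if the arm or the gripper's body presses on something with over 40 N, if the wrist force passes 120 N, or if a joint passes its speed limit or range.

ROBOT

A 7-joint arm with a two-finger parallel gripper is mounted at the origin on a cart in front of the work surface, level with it; the furniture and walls round the work are solid. World frame = base frame: x ahead of the robot, y to its left, z up, the work surface at z = 0. Lengths are in m, angles in degrees, forces in N, time in s.
With the tool pointing down it reaches from about 0.35 to 0.775 m from the base axis. Payload 3.1 kg.
Tool frame: the origin (TCP) lies on the centre line of the jaws, within the pads' length; the fingertips stand 11 mm ahead of it and the grasp point (between the pads) lies 8 mm behind it; z points along the fingers, y is the line along which they close (so a half turn about z gives the same grasp; the last joint's range is limited). The gripper opens to 85 mm and grips with 20 to 120 N. Pads are 22 mm wide; open, the fingers measure 114 mm over their backs; the gripper's body (76 mm by 85 mm) begins 54 mm behind the grasp point. The pads swing forward as they close: fully open they stand 13 mm farther back than shut.
Start: joints at [-67.649, 17.813, 0.802, 86.603, -0.252, 75.585, -1.558], TCP at [0.23, 0.5, 0.242] pointing down, gripper open.
Joint ranges: [-154.91, 154.91], [-16.99, 109.72], [-72.82, 74.43], [7.12, 147.25], [-82.49, 262.49], [11.32, 116.49], [-174.64, 174.64]. Speed limits (degrees/s): [159.86, 159.86, 180, 180, 180, 180, 180].

INTERFACE

Orientations are given as a 3x3 rotation matrix whose columns are the frame's x, y, z axes.
In Python, from bench import r gives the robot as it stands. The module is installed in compiled form; this text tells all that it offers.
- The arm moves only by the shell command python3 -m crank 'ROWS' [FORCE]. ROWS is JSON, a list that holds one entry, the list of rows, each a list of 7 numbers: the turn, a rotation vector about the tool's x, y, z as a fraction of full scale, then the shift along the tool's x, y, z as a fraction of full scale, then the opening, from 0 (shut) to 1 (fully open). A call has 1 to 8 rows; each row shifts and turns the commanded pose from where the row before left it, along the tool's axes as they then stand; what a row does not reach is not made up. Full scale, the value 1, is 0.02 m for a shift and 4 degrees for a turn. A row lasts 1/10 s, in which the tool goes at most 50 mm and 8.59 degrees, less where a joint would pass 70% of its speed; a pose out of reach is approached as far as the arm can. A call with a number of a shift or a turn outside -1 to 1 is refused whole. A call with a gripper value outside its range is refused whole. The fingers move at their own pace and stop on an object; FORCE is the grip in N (left out, the last holds). Time passes only in rows, so rows that do not move let the fingers close. It gives the time, the measured TCP pose, the force, the opening and the grip force at its end, in the units of the state.
- r.get_state(): the state, without advancing time (a new reading comes with each control period).
- r.snapshot(name): name is "side" or "top"; returns the picture (400x640x3 uint8, blue, green, red); there is no depth.
- r.camera_info(name): a dict with "fovy" (degrees; the focal length in pixels is half the picture's height over the tangent of half this angle, whatever the lens; pixels are square), "cx", "cy" (the principal point, pixels), "k1" (the pictures are not rectified: a ray, as slopes to the right and down, at radius r is drawn at 1 + k1 r^2 times it, then the intrinsics apply), "R" (3x3) and "t" (3): a world point X has camera coordinates R X + t. Camera axes: x right, y down, z forward; pixel columns grow to the right and rows downward; lengths in m; the calibration is good to about 2 mm. A picture is of the moment at which its call begins. camera_info takes no time and is no camera call.
- r.job_done(): hands the job in; it is judged then, once.
The state is a dict: "clock": time; "joints": joint angles; "qvel": joint speeds; "joint_torque": joint torques, N m; "eef_pos": TCP position; "eef_rot": TCP orientation; "wrist_force": force on the tool from outside, world axes, zero at the start; "wrist_torque": the same for the moment, N m; "opening": finger opening in m; "finger_force": force on a finger pad.
Only numpy, scipy, OpenCV 4.12 (cv2) and the standard library are available. Lean on these libraries where they do the work, as an engineer would, in place of code of your own. Each camera call takes 0.05 s, during which the arm holds its last target. There are 200 camera calls.

## Working session

There is one attempt and no reset: what is moved stays moved. The work goes in short steps, Python scripts to look and compute and a shell command to move; the robot and the scene stay as the last step left them, time stands still between calls to the robot, and variables do not carry over. Pictures are saved under pics/ and viewed, at most 10 in all, crops included, and the job is handed in when it is done.

```bash
mkdir -p pics; python3 - <<'E'
from bench import r
import cv2
for n in("top","side"):
    cv2.imwrite(f"pics/{n}0.png",r.snapshot(n)); print(n,r.camera_info(n))
s=r.get_state(); print(s)
E
```

```text
top {'fovy': 47.7064195342782, 'cx': 317.0215645906194, 'cy': 205.18745038650238, 'k1': -0.09048721693864144, 'R': array([[ 0.0281101 , -0.99956803, -0.00857757],
       [-0.99268478, -0.02690652, -0.11769862],
       [ 0.11741699,  0.01182334, -0.99301232]]), 't': array([0.27468631, 0.505399  , 1.08364377])}
side {'fovy': 48.93331431052475, 'cx': 327.272723192244, 'cy': 207.22742178759276, 'k1': -0.11260604627011805, 'R': array([[-0.99979415,  0.0200341 ,  0.00320929],
       [ 0.00984598,  0.61736832, -0.78661262],
       [-0.01774039, -0.7864191 , -0.61743849]]), 't': array([ 0.48459567, -0.08457114,  1.31193494])}
{'clock': 0.1, 'joints': array([-67.64924109,  17.8562599 ,   0.80299596,  86.68289464,
        -0.25205917,  75.58389945,  -1.56029364]), 'qvel': array([-0.02322356,  0.0004468 ,  0.00107743, -0.25220512, -0.07766153,
        0.09709008, -0.0071519 ]), 'joint_torque': array([ 1.18728491e-03, -3.80857587e+01,  1.46836373e-01, -2.31243986e+01,
        1.22400984e-02,  8.10547150e-03,  1.58275424e-05]), 'eef_pos': array([0.22991018, 0.49894999, 0.24132496]), 'eef_rot': array([[-9.08226170e-01,  4.18478899e-01, -7.97379335e-04],
       [ 4.18479647e-01,  9.08224058e-01, -1.96108518e-03],
       [-9.64736714e-05, -2.11479590e-03, -9.99997759e-01]]), 'wrist_force': array([-0.40515634,  0.15454019,  0.19362481]), 'wrist_torque': array([-0.02949942, -0.02514516, -0.01548888]), 'finger_force': 0.0, 'opening': 0.0857854144929898}
```

View pics/top0.png

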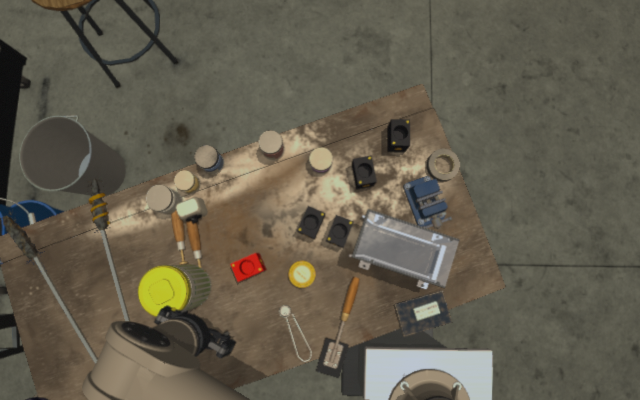

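View pics/side0.png

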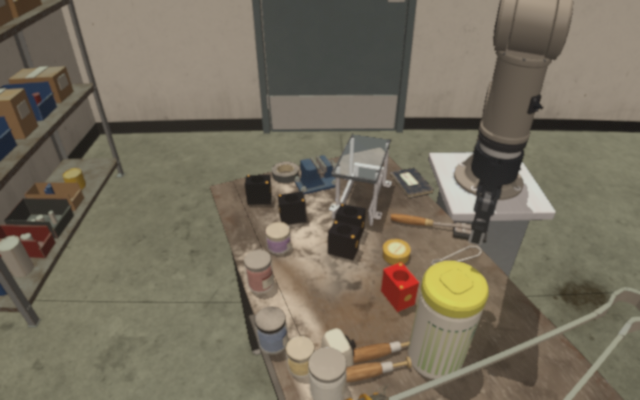

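```bash
python3 - <<'E'
import cv2,numpy as np
t=cv2.imread("pics/top0.png")[112:292,285:475]; s=cv2.imread("pics/side0.png")[130:265,235:405]
g=lambda a:(255*(a/255.)**.5).astype(np.uint8)
cv2.imwrite("pics/topc.png",g(cv2.resize(t,None,fx=3.3,fy=3.3,interpolation=2)))
cv2.imwrite("pics/sidec.png",g(cv2.resize(s,None,fx=4.4,fy=4.4,interpolation=2)))
E
```

```text
(no output)
```

View pics/topc.png

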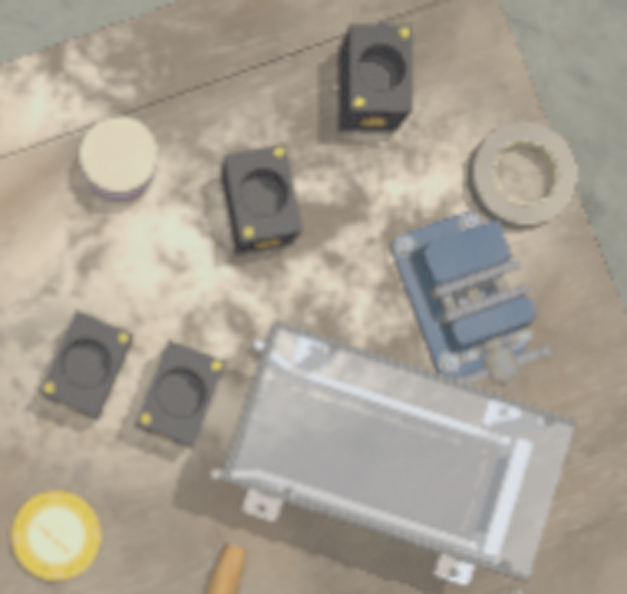

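View pics/sidec.png

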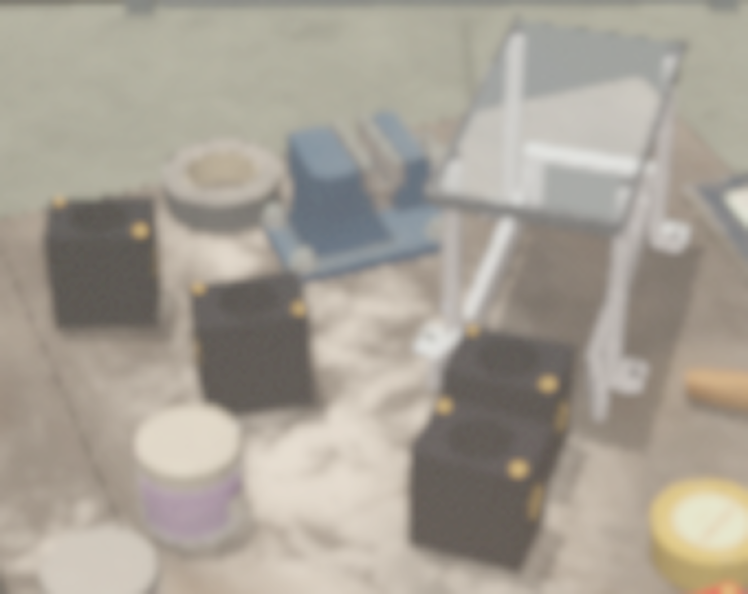

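```bash
cat > h.py <<'E'
import cv2,numpy as np
from bench import r
def ray(n,uv,z):
    c=r.camera_info(n); f=200/np.tan(np.radians(c["fovy"]/2))
    K=np.array([[f,0,c["cx"]],[0,f,c["cy"]],[0,0,1]])
    p=cv2.undistortPoints(np.array(uv,float).reshape(-1,1,2),K,np.array([c["k1"],0,0,0.]))[:,0]
    R,t=np.array(c["R"]),np.array(c["t"]); o=-R.T@t
    d=np.c_[p,np.ones(len(p))]@R
    return o+d*((z-o[2])/d[:,2])[:,None]
def dots(im):
    """weighted centroids of saturated yellow blobs"""
    b,g,rr=[im[...,i].astype(float) for i in range(3)]
    w=np.clip(np.minimum(g,rr)-b-25,0,None)
    n,l,st,_=cv2.connectedComponentsWithStats((w>0).astype(np.uint8))
    out=[]
    for i in range(1,n):
        y,x=np.nonzero(l==i)
        if 3<=len(x)<60: out.append((np.average(x,weights=w[y,x]),np.average(y,weights=w[y,x])))
    return np.array(out)
def near(d,p,tol=4):
    e=np.hypot(*(d-p).T); return d[e.argmin()] if e.min()<tol else None
E
python3 - <<'E'
from h import *
T=lambda p:np.array(p)/3.3+[285,112]; S=lambda p:np.array(p)/4.4+[235,130]
dt=dots(cv2.imread("pics/top0.png")); ds=dots(cv2.imread("pics/side0.png"))
for k,a,b,c,d in((1,(217,366),(146,419),(474,330),(548,383)),(2,(123,338),(48,387),(445,405),(517,468)),
  ("A",(280,152),(249,232),(198,289),(298,309)),("B",(405,32),(360,102),(58,202),(140,230))):
    for n,D,q,F in(("top",dt,(a,b),T),("side",ds,(c,d),S)):
        P=[near(D,F(x)) for x in q]
        if any(x is None for x in P): print(k,n,"miss",P); P=[F(x) if y is None else y for x,y in zip(q,P)]
        X=ray(n,P,.07); v=X[0]-X[1]
        print(k,n,X.mean(0).round(4),"len",np.hypot(*v[:2]).round(4),"ang",np.degrees(np.arctan2(v[1],v[0])).round(1))
for n,F,q in(("top",T,[(277,325),(228,478),(573,422),(527,577)]),("side",S,[(440,195),(613,228),(517,20),(685,44)])):
    X=ray(n,[F(p) for p in q],.142)[:,:2]; a=(X[2]+X[3]-X[0]-X[1])/2
    m=(X[0]+X[1])/2
    print(n,X.round(4).tolist(),"mouth",m.round(4),"len",np.hypot(*a).round(4),"ang",np.degrees(np.arctan2(a[1],a[0])).round(1))
print("jar/tin",ray("top",[T((118,155))],.055),ray("top",[T((56,535))],.026))
E
```

```text
1 top miss [None, array([328.68695652, 238.37391304])]
1 top [0.434  0.2327 0.07  ] len 0.0638 ang -53.5
1 side [0.4331 0.2326 0.07  ] len 0.0632 ang -51.3
2 top [0.4538 0.3019 0.07  ] len 0.0642 ang -54.3
2 side [0.4526 0.3005 0.07  ] len 0.0634 ang -54.2
A top [0.582  0.1763 0.07  ] len 0.0638 ang -19.6
A side [0.581  0.1759 0.07  ] len 0.0634 ang -19.7
B top [0.6782 0.0903 0.07  ] len 0.0637 ang -31.8
B side [0.677 0.089 0.07 ] len 0.0639 ang -32.4
top [[0.4758, 0.1719], [0.3728, 0.2029], [0.4157, -0.0282], [0.3122, 0.0029]] mouth [0.4243 0.1874] len 0.2089 ang -106.8
side [[0.4699, 0.18], [0.3769, 0.2134], [0.4137, -0.02], [0.31, 0.0118]] mouth [0.4234 0.1967] len 0.21 ang -107.0
jar/tin [[0.60867799 0.28232055 0.055     ]] [[0.32808281 0.32051444 0.026     ]]
```

```bash
cat >> h.py <<'E'
U=np.array([np.cos(np.radians(-106.9)),np.sin(np.radians(-106.9)),0]); N=np.array([-U[1],U[0],0]); M=np.array([.4248,.195,0])
def bay(p): d=np.r_[np.array(p,float)[:2],0]-M; return np.array([d@U,d@N])
def world(x,y,z): return M+x*U+y*N+[0,0,z]
def need(pos,yaw,tilt=0):
    """remaining turn (deg/4 units) and shift (20 mm units) in present tool axes; yaw=world angle of tool y, tilt=lean back"""
    from scipy.spatial.transform import Rotation as Q
    s=r.get_state(); R=s["eef_rot"]; a=np.radians(yaw)
    y=np.array([np.cos(a),np.sin(a),0]); z=np.array([0,0,-1.]); D=np.c_[np.cross(y,z),y,z]@Q.from_euler("y",-tilt,degrees=True).as_matrix()
    print("t",s["clock"],"pos",s["eef_pos"].round(4),"bay",bay(s["eef_pos"]).round(4),"q",s["joints"].round(0),"open",round(s["opening"],4),"F",s["wrist_force"].round(1),s["finger_force"])
    print("turn",(Q.from_matrix(R.T@D).as_rotvec(degrees=True)/4).round(2),"shift",(R.T@(pos-s["eef_pos"])/.02).round(2))
E
python3 -m crank '[[[0,0,1,0,0,0,1],[0,0,1,0,0,0,1],[0,0,1,0,0,0,1],[0,0,1,0,0,0,1],[0,0,1,0,0,0,1],[0,0,1,0,0,0,1],[0,0,1,0,0,0,1],[0,0,1,0,0,0,1]]]' 40
python3 -m crank '[[[0,0,1,0,0,0,1],[0,0,1,0,0,0,1],[0,0,1,0,0,0,1],[0,0,1,0,0,0,1],[0,0,1,0,0,0,1],[0,0,0.2,0,0,0,1],[0,0,0,0,0,0,1]]]'
python3 -c "
from h import *
need([.5815,.1761,.13],12.5)"
```

```text
clock: 0.9
eef_pos: [0.23, 0.4991, 0.2416]
eef_rot: [[-0.546, 0.838, -0.001], [0.838, 0.546, -0.001], [-0.001, -0.001, -1.0]]
wrist_force: [0.4, 0.1, -0.4]
opening: 0.0859
finger_force: 0.0
clock: 1.6
eef_pos: [0.23, 0.4993, 0.2419]
eef_rot: [[-0.217, 0.976, -0.0], [0.976, 0.217, -0.001], [-0.001, -0.0, -1.0]]
wrist_force: [-0.4, 0.2, -0.6]
opening: 0.0853
finger_force: 0.0
t 1.6 pos [0.23   0.4993 0.2419] bay [-0.2346 -0.2749] q [-74.  18.   9.  87.  -3.  76. -52.] open 0.0853 F [-0.4  0.2 -0.6] 0.0
turn [-0.01  0.01  0.01] shift [-19.59  13.65   5.6 ]
```

```bash

python3 -m crank '[[[0,0,0,-0.98,0.68,0,1],[0,0,0,-0.98,0.68,0,1],[0,0,0,-0.98,0.68,0,1],[0,0,0,-0.98,0.68,0,1],[0,0,0,-0.98,0.68,0,1],[0,0,0,-0.98,0.68,0,1],[0,0,0,-0.98,0.68,0,1],[0,0,0,-0.98,0.68,0,1]]]' >/dev/null
python3 -m crank '[[[0,0,0,-0.98,0.68,0,1],[0,0,0,-0.98,0.68,0,1],[0,0,0,-0.98,0.68,0,1],[0,0,0,-0.98,0.68,0,1],[0,0,0,-0.98,0.68,0,1],[0,0,0,-0.98,0.68,0,1],[0,0,0,-0.98,0.68,0,1],[0,0,0,-0.98,0.68,0,1]]]' >/dev/null
python3 -m crank '[[[0,0,0,-0.98,0.68,0.5,1],[0,0,0,-0.98,0.68,0.5,1],[0,0,0,-0.98,0.68,0.5,1],[0,0,0,-0.98,0.68,0.5,1],[0,0,0,0,0,0.9,1],[0,0,0,0,0,0.9,1],[0,0,0,0,0,0.9,1],[0,0,0,0,0,0,1]]]'
python3 - <<'E'
from h import *
need([.5815,.1761,.038],12.5)
im=r.snapshot("top"); cv2.imwrite("pics/a1.png",cv2.resize(im[100:300,270:470],None,fx=3,fy=3,interpolation=2))
E
```

```text
clock: 4.0
eef_pos: [0.578, 0.175, 0.1451]
eef_rot: [[-0.217, 0.976, -0.007], [0.976, 0.217, -0.002], [-0.0, -0.007, -1.0]]
wrist_force: [-0.1, 0.9, -0.3]
opening: 0.0856
finger_force: 0.0
t 4.0 pos [0.578  0.175  0.1451] bay [-0.0254  0.1524] q [-33.  29.  21.  86. -11.  67.   3.] open 0.0856 F [-0.1  0.9 -0.3] 0.0
turn [-0.1   0.01  0.  ] shift [0.02 0.22 5.35]
```

View pics/a1.png

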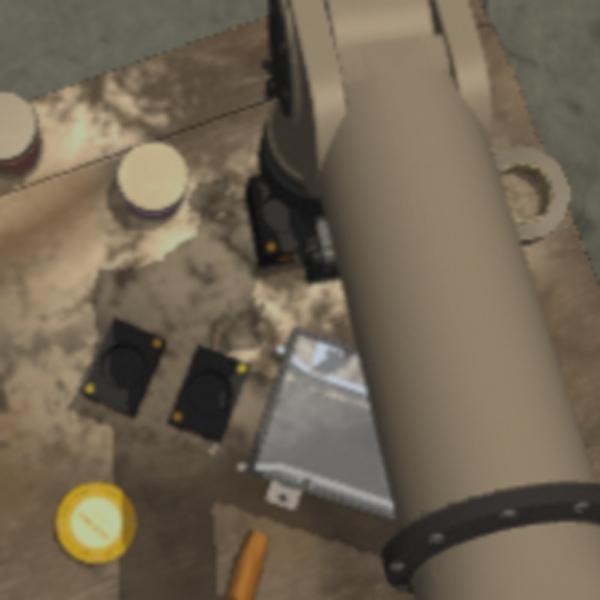

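The crop shows the gripper over the loose mould (dot at about (270,247)) and the rest untouched. Next I descend and grip.

```bash

python3 -m crank '[[[-0.1,0,0,0,0.22,0.6,1],[0,0,0,0,0,0.6,1],[0,0,0,0,0,0.6,1],[0,0,0,0,0,0.6,1],[0,0,0,0,0,0.6,1],[0,0,0,0,0,0.6,1],[0,0,0,0,0,0.6,1],[0,0,0,0,0,0.6,1]]]' >/dev/null
python3 -m crank '[[[0,0,0,0,0,0.5,1],[0,0,0,0,0,0,1],[0,0,0,0,0,0,0.4],[0,0,0,0,0,0,0.4],[0,0,0,0,0,0,0.4],[0,0,0,0,0,0,0.4],[0,0,0,0,0,0,0.4],[0,0,0,0,0,0,0.4]]]'
python3 -c "
from h import *
need(world(-.167,-.002,.14),-16.9)"
```

```text
clock: 5.65
eef_pos: [0.5857, 0.1766, 0.0429]
eef_rot: [[-0.216, 0.976, 0.008], [0.976, 0.216, 0.002], [0.0, 0.008, -1.0]]
wrist_force: [-0.4, 0.7, 1.9]
opening: 0.0656
finger_force: 46.9
t 5.65 pos [0.5857 0.1766 0.0429] bay [-0.0292  0.1593] q [-32.  36.  20.  92. -14.  55.   5.] open 0.0656 F [-0.4  0.7  1.9] 46.914825439453125
turn [ 0.11 -0.03  7.34] shift [ 9.96 -3.61 -4.88]
```

```bash

python3 -m crank '[[[0,0,0,0,0,-0.4,0.4],[0,0,0,0,0,-0.6,0.4],[0,0,0,0,0,-0.8,0.4],[0,0,0,0,0,-0.8,0.4],[0,0,0,0,0,-0.8,0.4],[0,0,0,0,0,-0.8,0.4],[0,0,0,0,0,-0.8,0.4],[0,0,0,0,0,0,0.4]]]' >/dev/null
python3 -m crank '[[[0,0,0.9,0,0,0,0.4],[0,0,0.9,0,0,0,0.4],[0,0,0.9,0,0,0,0.4],[0,0,0.9,0,0,0,0.4],[0,0,0.9,0,0,0,0.4],[0,0,0.9,0,0,0,0.4],[0,0,0.9,0,0,0,0.4],[0,0,0.9,0,0,0,0.4]]]'
python3 -c "
from h import *
need(world(-.167,-.002,.14),-16.9)"
```

```text
clock: 7.25
eef_pos: [0.5839, 0.1763, 0.1414]
eef_rot: [[0.284, 0.959, 0.005], [0.959, -0.284, 0.001], [0.002, 0.005, -1.0]]
wrist_force: [-0.9, -0.1, -3.0]
opening: 0.0654
finger_force: 46.4
t 7.25 pos [0.5839 0.1763 0.1414] bay [-0.0284  0.1576] q [-37.  30.  28.  86. -15.  67. -23.] open 0.0654 F [-0.9 -0.1 -3. ] 46.43677532672882
turn [ 0.07 -0.04  0.1 ] shift [ 6.99 -7.93  0.05]
```

```bash

python3 -m crank '[[[0,0,0,0.5,-0.57,0,0.4],[0,0,0,0.8,-0.9,0,0.4],[0,0,0,0.8,-0.9,0,0.4],[0,0,0,0.8,-0.9,0,0.4],[0,0,0,0.8,-0.9,0,0.4],[0,0,0,0.8,-0.9,0,0.4],[0,0,0,0.8,-0.9,0,0.4],[0,0,0,0.8,-0.9,0,0.4]]]' >/dev/null
python3 -m crank '[[[0,0,0.1,0.8,-0.9,0,0.4],[0,0,0,0.1,-0.16,0,0.4],[0,0,0,0,0,0,0.4],[0,0,0,0,0,0,0.4],[0,0,0,0,0,0,0.4]]]'
python3 - <<'E'
from h import *
need(world(-.167,-.002,.0435),-16.9)
im=r.snapshot("side"); cv2.imwrite("pics/a2.png",cv2.resize(im[130:290,230:430],None,fx=3.5,fy=3.5,interpolation=2))
E
```

```text
clock: 8.55
eef_pos: [0.4728, 0.3536, 0.1418]
eef_rot: [[0.29, 0.957, 0.007], [0.957, -0.29, 0.0], [0.003, 0.007, -1.0]]
wrist_force: [0.3, 0.5, -3.7]
opening: 0.0657
finger_force: 46.5
t 8.55 pos [0.4728 0.3536 0.1418] bay [-0.1657 -0.0002] q [-57.  28.  26.  90. -13.  65. -45.] open 0.0657 F [ 0.3  0.5 -3.7] 46.458125710487366
turn [ 0.1  -0.04  0.01] shift [ 0.05 -0.12  4.92]
```

View pics/a2.png

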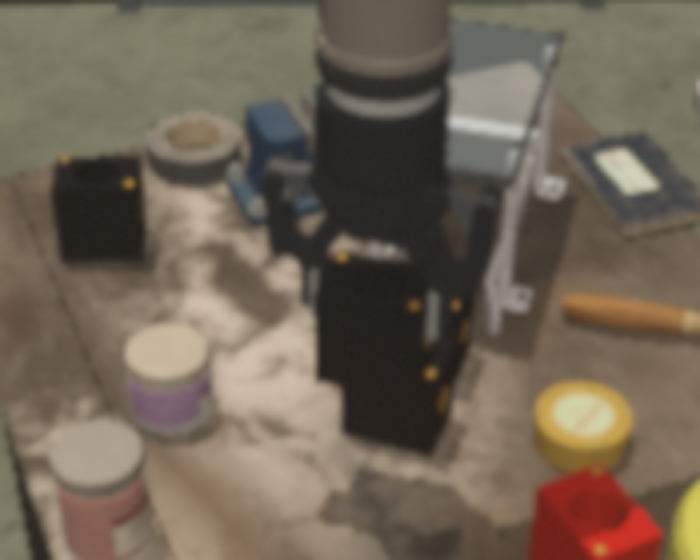

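The side crop shows the mould hanging upright above its place behind the row (dots at (342,258) and (414,305)). Next I set it down and let go.

```bash

python3 -m crank '[[[0.1,0,0,0.2,-0.12,0.6,0.4],[0,0,0,0,0,0.8,0.4],[0,0,0,0,0,0.8,0.4],[0,0,0,0,0,0.8,0.4],[0,0,0,0,0,0.7,0.4],[0,0,0,0,0,0.5,0.4],[0,0,0,0,0,0.3,0.4],[0,0,0,0,0,0.2,0.4]]]' >/dev/null
python3 -m crank '[[[0,0,0,0,0,0.15,0.4],[0,0,0,0,0,0,0.4],[0,0,0,0,0,0,0.4]]]'
python3 -c "
from h import *
need(world(-.17,-.002,.043),-16.9)"
```

```text
clock: 9.7
eef_pos: [0.4711, 0.3605, 0.0453]
eef_rot: [[0.288, 0.958, 0.001], [0.958, -0.288, 0.004], [0.004, -0.0, -1.0]]
wrist_force: [-1.2, 0.2, -3.4]
opening: 0.0651
finger_force: 46.5
t 9.7 pos [0.4711 0.3605 0.0453] bay [-0.1718 -0.0038] q [-55.  34.  23.  95. -16.  54. -43.] open 0.0651 F [-1.2  0.2 -3.4] 46.53392672538757
turn [-0.   -0.06  0.04] shift [-0.09  0.09  0.12]
```

```bash

python3 -m crank '[[[0,0,0,0,0.1,0.07,0.4],[0,0,0,0,0,0.06,0.4],[0,0,0,0,0,0,0.4],[0,0,0,0,0,0,1],[0,0,0,0,0,0,1],[0,0,0,0,0,0,1],[0,0,0,0,0,0,1],[0,0,0,0,0,0,1]]]'
python3 -m crank '[[[0,0,0,0,0,-0.3,1],[0,0,0,0,0,-0.6,1],[0,0,0,0,0,-0.9,1],[0,0,0,0,0,-0.9,1],[0,0,0,0,0,-0.9,1],[0,0,0,0,0,-0.9,1],[0,0,0,0,0,-0.9,1],[0,0,0,0,0,0,1]]]'>/dev/null
python3 -c "
from h import *
need([.6775,.0897,.15],0.3)"
```

```text
clock: 10.5
eef_pos: [0.4727, 0.3597, 0.0422]
eef_rot: [[0.288, 0.958, 0.0], [0.958, -0.288, 0.004], [0.003, -0.001, -1.0]]
wrist_force: [-0.4, 0.0, -1.2]
opening: 0.0857
finger_force: 0.0
t 11.3 pos [0.4749 0.3605 0.1543] bay [-0.1729 -0.0002] q [-57.  28.  26.  88. -13.  67. -45.] open 0.0855 F [0.1 1.4 0.1] 0.0
turn [ 0.07 -0.13 -4.26] shift [-10.05  13.6    0.16]
```

```bash

python3 -m crank '[[[0,-0.1,-0.85,0,0,0,1],[0,0,-0.85,0,0,0,1],[0,0,-0.85,0,0,0,1],[0,0,-0.85,0,0,0,1],[0,0,-0.86,0,0,0,1],[0,0,0,-0.97,0.72,0,1],[0,0,0,-0.97,0.72,0,1],[0,0,0,-0.97,0.72,0,1]]]' >/dev/null
python3 -m crank '[[[0,0,0,-0.97,0.72,0,1],[0,0,0,-0.97,0.72,0,1],[0,0,0,-0.97,0.72,0,1],[0,0,0,-0.97,0.72,0,1],[0,0,0,-0.97,0.72,0,1],[0,0,0,-0.97,0.72,0,1],[0,0,0,-0.97,0.72,0,1],[0,0,0,-0.97,0.72,0,1]]]' >/dev/null
python3 -m crank '[[[0,0,0,-0.97,0.72,0,1],[0,0,0,-0.97,0.72,0,1],[0,0,0,-0.97,0.72,0,1],[0,0,0,0,0,0,1],[0,0,0,0,0,0,1]]]'
python3 - <<'E'
from h import *
need([.6775,.0897,.04],0.3)
for n in("top","side"):
    D=dots(r.snapshot(n)); X=ray(n,D,.07)
    for a in X:
        if abs(a[0]-.47)<.1 and .2<a[1]<.42: print(n,a[:2].round(4),bay(a).round(4))
E
```

```text
clock: 13.4
eef_pos: [0.6754, 0.0881, 0.15]
eef_rot: [[-0.004, 1.0, -0.003], [1.0, 0.004, -0.003], [-0.003, -0.003, -1.0]]
wrist_force: [-0.2, 0.8, 0.3]
opening: 0.0851
finger_force: 0.0
t 13.4 pos [0.6754 0.0881 0.15  ] bay [0.0294 0.2708] q [-23.  38.  25.  71. -15.  74.   1.] open 0.0851 F [-0.2  0.8  0.3] 0.0
turn [-0.04  0.04 -0.02] shift [0.09 0.12 5.5 ]
top [0.4939 0.3365] [-0.1555  0.025 ]
top [0.4726 0.2758] [-0.0912  0.0222]
top [0.4521 0.3843] [-0.1891 -0.0289]
top [0.4544 0.2086] [-0.0216  0.0244]
top [0.4351 0.328 ] [-0.1303 -0.0288]
top [0.415  0.2583] [-0.0577 -0.0278]
top [0.3992 0.3205] [-0.1126 -0.061 ]
top [0.4017 0.3105] [-0.1038 -0.0557]
top [0.3996 0.2986] [-0.0918 -0.0542]
top [0.3885 0.2833] [-0.074  -0.0604]
side [0.4133 0.2572] [-0.0561 -0.0291]
side [0.4712 0.2747] [-0.0897  0.0213]
side [0.4341 0.3263] [-0.1283 -0.0293]
side [0.4926 0.3355] [-0.1541  0.024 ]
side [0.4266 0.3512] [-0.15   -0.0437]
side [0.4507 0.3829] [-0.1873 -0.0298]
```

```bash

python3 -m crank '[[[0,0,0,0.09,0.1,0.6,1],[0,0,0,0,0,0.7,1],[0,0,0,0,0,0.7,1],[0,0,0,0,0,0.7,1],[0,0,0,0,0,0.7,1],[0,0,0,0,0,0.7,1],[0,0,0,0,0,0.7,1],[0,0,0,0,0,0.6,1]]]' >/dev/null
python3 -m crank '[[[0,0,0,0,0,0.15,1],[0,0,0,0,0,0,1],[0,0,0,0,0,0,0.4],[0,0,0,0,0,0,0.4],[0,0,0,0,0,0,0.4],[0,0,0,0,0,0,0.4],[0,0,0,0,0,0,0.4],[0,0,0,0,0,0,0.4]]]'
python3 -m crank '[[[0,0,0,0,0,-0.4,0.4],[0,0,0,0,0,-0.6,0.4],[0,0,0,0,0,-0.8,0.4],[0,0,0,0,0,-0.8,0.4],[0,0,0,0,0,-0.8,0.4],[0,0,0,0,0,-0.8,0.4],[0,0,0,0,0,-0.8,0.4],[0,0,0,0,0,-0.8,0.4]]]' >/dev/null
python3 -m crank '[[[0,0,0.85,0,0,0,0.4],[0,0,0.85,0,0,0,0.4],[0,0,0.85,0,0,0,0.4],[0,0,0.85,0,0,0,0.4],[0,0,0.85,0,0,0,0.4],[0,0,0,0,0,0,0.4]]]'
python3 -c "
from h import *
need(world(-.230,-.002,.155),-16.9)"
```

```text
clock: 15.1
eef_pos: [0.6787, 0.0903, 0.041]
eef_rot: [[-0.005, 1.0, 0.001], [1.0, 0.005, -0.003], [-0.003, 0.001, -1.0]]
wrist_force: [3.1, -0.8, 4.4]
opening: 0.0658
finger_force: 48.4
clock: 16.5
eef_pos: [0.6778, 0.0907, 0.1569]
eef_rot: [[0.287, 0.958, -0.001], [0.958, -0.287, -0.003], [-0.003, 0.0, -1.0]]
wrist_force: [-0.7, -0.0, -4.3]
opening: 0.0656
finger_force: 47.6
t 16.5 pos [0.6778 0.0907 0.1569] bay [0.0263 0.2724] q [-25.  39.  28.  71. -18.  75. -14.] open 0.0656 F [-0.7 -0.  -4.3] 47.5752067565918
turn [0.   0.05 0.05] shift [ 12.87 -13.67   0.05]
```

```bash

python3 -m crank '[[[0,0,0,0.5,-0.53,0,0.4],[0,0,0,0.86,-0.91,0,0.4],[0,0,0,0.86,-0.91,0,0.4],[0,0,0,0.86,-0.91,0,0.4],[0,0,0,0.86,-0.91,0,0.4],[0,0,0,0.86,-0.91,0,0.4],[0,0,0,0.86,-0.91,0,0.4],[0,0,0,0.86,-0.91,0,0.4]]]' >/dev/null
python3 -m crank '[[[0,0,0,0.86,-0.91,0,0.4],[0,0,0,0.86,-0.91,0,0.4],[0,0,0,0.86,-0.91,0,0.4],[0,0,0,0.86,-0.91,0,0.4],[0,0,0,0.86,-0.91,0,0.4],[0,0,0,0.86,-0.91,0,0.4],[0,0,0,0.86,-0.91,0,0.4],[0,0,0,0.36,-0.4,0,0.4]]]' >/dev/null
python3 -m crank '[[[0,0,0,0,0,0,0.4],[0,0,0,0,0,0,0.4],[0,0,0,0,0,0,0.4]]]' >/dev/null
python3 -c "
from h import *
need(world(-.230,-.002,.042),-16.9)"
```

```text
t 18.4 pos [0.4916 0.4137 0.1553] bay [-0.2287  0.0003] q [-58.  34.  26.  79. -15.  71. -48.] open 0.0657 F [ 0.4 -0.5 -4. ] 47.560107707977295
turn [0.02 0.07 0.  ] shift [ 0.09 -0.12  5.66]
```

```bash

python3 -m crank '[[[0,0.07,0,0.09,-0.05,0.6,0.4],[0,0,0,0,0,0.9,0.4],[0,0,0,0,0,0.9,0.4],[0,0,0,0,0,0.9,0.4],[0,0,0,0,0,0.8,0.4],[0,0,0,0,0,0.6,0.4],[0,0,0,0,0,0.4,0.4],[0,0,0,0,0,0.2,0.4]]]' >/dev/null
python3 -m crank '[[[0,0,0,0,0,0.1,0.4],[0,0,0,0,0,0,0.4],[0,0,0,0,0,0,0.4]]]'
python3 -c "
from h import *
need(world(-.230,-.002,.041),-16.9)"
```

```text
clock: 19.5
eef_pos: [0.49, 0.4188, 0.0478]
eef_rot: [[0.287, 0.958, 0.001], [0.958, -0.287, 0.003], [0.003, 0.0, -1.0]]
wrist_force: [0.6, 0.6, -3.3]
opening: 0.0654
finger_force: 47.6
t 19.5 pos [0.49   0.4188 0.0478] bay [-0.2331 -0.0027] q [-57.  39.  24.  85. -18.  59. -46.] open 0.0654 F [ 0.6  0.6 -3.3] 47.61748552322388
turn [ 0.   -0.04  0.05] shift [-0.15  0.03  0.34]
```

```bash

python3 -m crank '[[[0,0,0,-0.1,0,0.1,0.4],[0,0,0,0,0,0.1,0.4],[0,0,0,0,0,0.08,0.4],[0,0,0,0,0,0.04,0.4],[0,0,0,0,0,0,0.4],[0,0,0,0,0,0,0.4]]]'
python3 -m crank '[[[0,0,0,0,0,0,1],[0,0,0,0,0,0,1],[0,0,0,0,0,0,1],[0,0,0,0,0,0,1],[0,0,0,0,0,-0.2,1],[0,0,0,0,0,-0.5,1],[0,0,0,0,0,-0.9,1],[0,0,0,0,0,-0.9,1]]]'
python3 -m crank '[[[0,0,0,0,0,-0.9,1],[0,0,0,0,0,-0.9,1],[0,0,0,0,0,-0.9,1],[0,0,0,0.9,0,0,1],[0,0,0,0.9,0,0,1],[0,0,0,0.9,0,0,1],[0,0,0,0.9,0,0,1],[0,0,0,0,0,0,1]]]' >/dev/null
python3 - <<'E'
from h import *
need(world(-.310,-.002,.155),-16.9)
for n in("top","side"):
    im=r.snapshot(n); D=dots(im); X=ray(n,D,.07)
    for a in X:
        if -.3<bay(a)[0]<0 and abs(bay(a)[1])<.04: print(n,bay(a).round(4))
    if n=="side":cv2.imwrite("pics/a3.png",cv2.resize(im[130:290,230:430],None,fx=3,fy=3,interpolation=2))
E
```

```text
clock: 20.1
eef_pos: [0.4889, 0.4165, 0.041]
eef_rot: [[0.287, 0.958, -0.0], [0.958, -0.287, 0.002], [0.001, -0.001, -1.0]]
wrist_force: [-1.2, -0.7, 0.6]
opening: 0.0654
finger_force: 47.9
clock: 20.9
eef_pos: [0.489, 0.4164, 0.0918]
eef_rot: [[0.287, 0.958, -0.0], [0.958, -0.287, 0.002], [0.001, -0.0, -1.0]]
wrist_force: [0.7, -0.3, 0.8]
opening: 0.0855
finger_force: 0.0
t 21.7 pos [0.5091 0.4883 0.1451] bay [-0.3051 -0.0046] q [-59.  41.  25.  67. -17.  75. -51.] open 0.0856 F [-0.9  0.2 -0.5] 0.0
turn [-0.01 -0.06  0.1 ] shift [ 0.24  0.13 -0.49]
top [-0.2137  0.0237]
top [-0.1555  0.025 ]
top [-0.2475 -0.0306]
top [-0.0913  0.0222]
top [-0.1891 -0.0289]
top [-0.1303 -0.0289]
top [-0.0577 -0.0278]
side [-0.0562 -0.0291]
side [-0.2126  0.0224]
side [-0.2461 -0.0314]
```

View pics/a3.png

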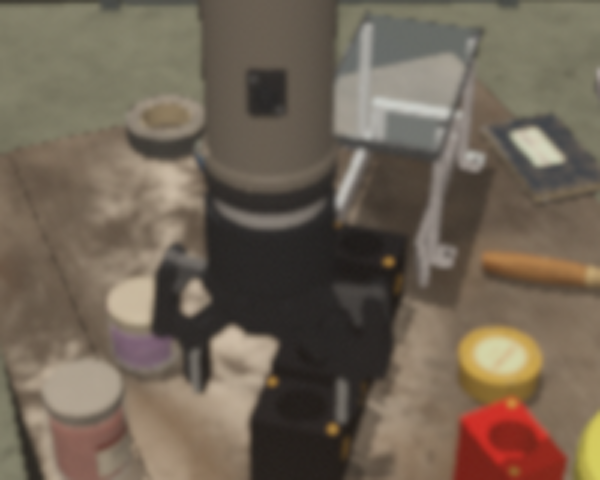

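The row stands free: centres at x ≈ -0.04, -0.11, -0.172 and -0.231, all about 3 mm off the middle line. The crop shows the tail mould's dots at (272,382) and (332,428). Next I drop the half-closed fingers behind the tail.

```bash

python3 -m crank '[[[0,0,0.1,0,0.08,0.6,0.35],[0,0,0,0,0,0.7,0.35],[0,0,0,0,0,0.8,0.35],[0,0,0,0,0,0.8,0.35],[0,0,0,0,0,0.8,0.35],[0,0,0,0,0,0.8,0.35],[0,0,0,0,0,0.6,0.35],[0,0,0,0,0,0.3,0.35]]]' 40 >/dev/null
python3 -m crank '[[[0,0,0,0,0,0,0.35],[0,0,0,0,0,0,0.35],[0,0,0,0,0,0,0.35]]]' >/dev/null
python3 -c "
from h import *
need(world(-.265,-.003,.036),-16.9)"
```

```text
t 22.9 pos [0.5118 0.4856 0.0379] bay [-0.3033 -0.0012] q [-58.  46.  24.  73. -19.  64. -50.] open 0.03 F [ 0.2 -0.6  0.1] 0.0
turn [ 0.01 -0.05 -0.05] shift [-1.92 -0.08  0.09]
```

```bash

python3 -m crank '[[[0,0,0,-0.5,-0.08,0.05,0.35],[0,0,0,-0.5,0,0,0.35],[0,0,0,-0.5,0,0,0.35],[0,0,0,-0.3,0,0,0.35],[0,0,0,-0.3,0,0,0.35],[0,0,0,-0.3,0,0,0.35],[0,0,0,-0.3,0,0,0.35],[0,0,0,-0.3,0,0,0.35]]]'
python3 -m crank '[[[0,0,0,-0.4,0,0,0.35],[0,0,0,-0.4,0,0,0.35],[0,0,0,-0.4,0,0,0.35],[0,0,0,-0.4,0,0,0.35],[0,0,0,-0.4,0,0,0.35],[0,0,0,-0.4,0,0,0.35],[0,0,0,0,0,0,0.35]]]'
python3 - <<'E'
from h import *
need(world(-.141,-.003,.036),-16.9)
im=r.snapshot("top")
X=ray("top",dots(im),.07)
for a in X:
    if -.3<bay(a)[0]<.1 and abs(bay(a)[1])<.04: print(bay(a).round(4))
E
```

```text
clock: 23.7
eef_pos: [0.4924, 0.43, 0.0366]
eef_rot: [[0.293, 0.956, 0.002], [0.956, -0.293, 0.005], [0.006, 0.0, -1.0]]
wrist_force: [1.6, 4.1, 2.6]
opening: 0.03
finger_force: 0.7
clock: 24.4
eef_pos: [0.4778, 0.3831, 0.0363]
eef_rot: [[0.294, 0.956, 0.001], [0.956, -0.294, 0.004], [0.004, -0.001, -1.0]]
wrist_force: [0.4, 4.9, 2.2]
opening: 0.0299
finger_force: 0.6
t 24.4 pos [0.4778 0.3831 0.0363] bay [-0.1954 -0.004 ] q [-57.  37.  24.  92. -18.  55. -44.] open 0.0299 F [0.4 4.9 2.2] 0.5964137526461855
turn [-0.01 -0.06 -0.05] shift [-2.72  0.06  0.  ]
[-0.1976  0.0361]
[-0.1417  0.0225]
[-0.096   0.0243]
[-0.0495  0.0232]
[-0.0035  0.0251]
[-0.0837 -0.0307]
[-0.0373 -0.0286]
```

```bash

python3 -m crank '[[[0,0,0,-0.35,0,0,0.35],[0,0,0,-0.4,0,0,0.35],[0,0,0,-0.4,0,0,0.35],[0,0,0,-0.4,0,0,0.35],[0,0,0,-0.4,0,0,0.35],[0,0,0,-0.4,0,0,0.35],[0,0,0,-0.4,0,0,0.35],[0,0,0,0,0,0,0.35]]]'
python3 -m crank '[[[0,0,0,0.5,0,0,0.35],[0,0,0,0.8,0,0,0.35],[0,0,0,0.8,0,-0.1,0.35],[0,0,0,0,0,0,0.35]]]' >/dev/null
python3 - <<'E'
from h import *
need(world(-.18,-.002,.036),-16.9,48)
im=r.snapshot("top")
X=ray("top",dots(im),.07)
for a in X:
    if -.3<bay(a)[0]<.1 and abs(bay(a)[1])<.04: print(bay(a).round(4))
E
```

```text
clock: 25.25
eef_pos: [0.4619, 0.3302, 0.036]
eef_rot: [[0.294, 0.956, 0.001], [0.956, -0.294, 0.003], [0.003, -0.0, -1.0]]
wrist_force: [1.0, 5.0, 2.2]
opening: 0.0298
finger_force: 0.2
t 25.65 pos [0.4732 0.3709 0.0364] bay [-0.1824 -0.0048] q [-56.  36.  24.  93. -17.  55. -43.] open 0.0302 F [-0.3 -0.4  0.4] 0.0
turn [ -0.03 -11.99   0.  ] shift [-0.12  0.14  0.02]
[-0.1795  0.0376]
[-0.0912  0.0223]
[-0.0451  0.0242]
[0.0008 0.0233]
[-0.079  -0.0294]
[-0.0332 -0.0308]
```

```bash

python3 -m crank '[[[0,-1,0,0,0.14,0,0.35],[0,-1,0,0,0,0,0.35],[0,-1,0,0,0,0,0.35],[0,-1,0,0,0,0,0.35],[0,-1,0,0,0,0,0.35],[0,-1,0,0,0,0,0.35],[0,-1,0,0,0,0,0.35],[0,-1,0,0,0,0,0.35]]]'
python3 -m crank '[[[0,-1,0,0,0,0,0.35],[0,-1,0,0,0,0,0.35],[0,-1,0,0,0,0,0.35],[0,-1,0,0,0,0,0.35],[0,0,0,0,0,0,0.35]]]'
python3 -c "
from h import *
need(world(.0045,-.002,.034),-16.9,48)"
```

```text
clock: 26.5
eef_pos: [0.4765, 0.3669, 0.0375]
eef_rot: [[0.25, 0.955, -0.158], [0.807, -0.296, -0.51], [-0.534, -0.0, -0.845]]
wrist_force: [0.6, -0.7, 0.0]
opening: 0.0298
finger_force: 0.0
clock: 27.0
eef_pos: [0.4756, 0.3673, 0.0336]
eef_rot: [[0.193, 0.956, -0.222], [0.636, -0.295, -0.713], [-0.747, -0.003, -0.664]]
wrist_force: [0.7, -0.9, -1.2]
opening: 0.0299
finger_force: 0.0
t 27.0 pos [0.4756 0.3673 0.0336] bay [-0.1797 -0.0015] q [-59.  71.  30.  43.  -3. 111. -54.] open 0.0299 F [ 0.7 -0.9 -1.2] 0.0
turn [-0.07  0.09 -0.  ] shift [-6.14  0.01  6.87]
```

```bash

python3 -m crank '[[[0,0,0,-0.27,0,0.3,0.35],[0,0,0,-0.27,0,0.3,0.35],[0,0,0,-0.27,0,0.3,0.35],[0,0,0,-0.27,0,0.3,0.35],[0,0,0,-0.2,0,0.22,0.35],[0,0,0,-0.2,0,0.22,0.35],[0,0,0,-0.2,0,0.22,0.35],[0,0,0,-0.2,0,0.22,0.35]]]'
python3 -c "
from h import *
need(world(.0045,-.002,.034),-16.9,48)"
```

```text
clock: 27.8
eef_pos: [0.4613, 0.3186, 0.0386]
eef_rot: [[0.197, 0.957, -0.213], [0.648, -0.29, -0.704], [-0.735, 0.001, -0.678]]
wrist_force: [2.2, 8.3, 3.7]
opening: 0.0298
finger_force: 4.5
t 27.8 pos [0.4613 0.3186 0.0386] bay [-0.1288 -0.001 ] q [-61.  64.  31.  59.  -1. 102. -53.] open 0.0298 F [2.2 8.3 3.7] 4.50902103446424
turn [ 0.01 -0.16 -0.01] shift [-4.35 -0.05  5.06]
```

```bash

python3 -m crank '[[[0,0,0,-0.2,0,0.26,0.35],[0,-0.1,0,-0.2,0,0.26,0.35],[0,0,0,-0.22,0,0.25,0.35],[0,0,0,-0.22,0,0.25,0.35],[0,0,0,-0.22,0,0.25,0.35],[0,0,0,-0.22,0,0.25,0.35],[0,0,0,-0.22,0,0.25,0.35],[0,0,0,-0.22,0,0.25,0.35]]]'
python3 -c "
from h import *
need(world(.0045,-.002,.034),-16.9,48)
X=ray('top',dots(r.snapshot('top')),.07)
for a in X:
    if -.3<bay(a)[0]<.2 and abs(bay(a)[1])<.04: print(bay(a).round(4))"
```

```text
clock: 28.6
eef_pos: [0.4472, 0.2686, 0.0383]
eef_rot: [[0.197, 0.957, -0.211], [0.644, -0.289, -0.708], [-0.739, 0.004, -0.674]]
wrist_force: [5.6, 10.7, 7.5]
opening: 0.0297
finger_force: 5.8
t 28.6 pos [0.4472 0.2686 0.0383] bay [-0.0769  0.0001] q [-62.  59.  32.  70.   1.  96. -52.] open 0.0297 F [ 5.6 10.7  7.5] 5.803232380421832
turn [ 0.06 -0.09 -0.02] shift [-2.58 -0.11  3.15]
[-0.1268  0.035 ]
[-0.0585 -0.0304]
[-0.0122 -0.0285]
```

```bash

python3 -m crank '[[[0,0,0,-0.21,0,0.26,0.35],[0,0,0,-0.21,0,0.26,0.35],[0,0,0,-0.21,0,0.26,0.35],[0,0,0,-0.21,0,0.26,0.35],[0,0,0,-0.21,0,0.26,0.35],[0,0,0,-0.21,0,0.26,0.35],[0,0,0,-0.21,0,0.26,0.35],[0,0,0,-0.21,0,0.26,0.35]]]'
python3 - <<'E'
from h import *
need(world(.0045,-.002,.034),-16.9,48)
im=r.snapshot("side"); cv2.imwrite("pics/a4.png",cv2.resize(im[130:290,230:430],None,fx=3.5,fy=3.5,interpolation=2))
E
```

```text
clock: 29.45
eef_pos: [0.4331, 0.2195, 0.0357]
eef_rot: [[0.198, 0.958, -0.207], [0.647, -0.286, -0.707], [-0.736, 0.006, -0.677]]
wrist_force: [9.6, 26.6, 17.2]
opening: 0.03
finger_force: 14.1
t 29.45 pos [0.4331 0.2195 0.0357] bay [-0.0259  0.0008] q [-63.  56.  32.  80.   2.  89. -51.] open 0.03 F [ 9.6 26.6 17.2] 14.100685991579667
turn [ 0.1  -0.15 -0.02] shift [-0.97 -0.15  1.18]
```

View pics/a4.png

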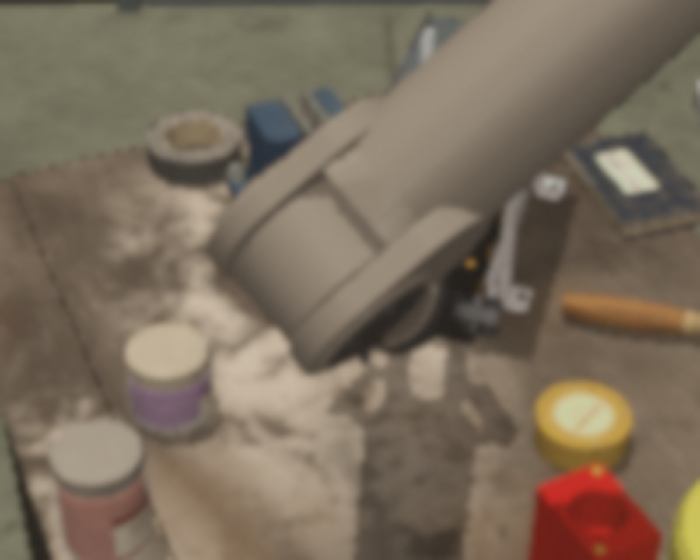

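The arm hides the moulds in this view; the jar at (165,380) and the tin at (583,420) are undisturbed. The force has risen, so I go on in small steps, lifting slightly.

```bash

python3 -m crank '[[[0,0,0,-0.2,0,0.1,0.35],[0,0,0,-0.18,0,0.18,0.35]]]'
python3 -m crank '[[[0,0,0,-0.18,0,0.18,0.35],[0,0,0,-0.18,0,0.18,0.35]]]'
python3 -c "
from h import *
need(world(.0045,-.002,.034),-16.9,48)
X=ray('top',dots(r.snapshot('top')),.07)
for a in X:
    if -.3<bay(a)[0]<.2 and abs(bay(a)[1])<.04: print(bay(a).round(4))"
```

```text
clock: 29.7
eef_pos: [0.4332, 0.2188, 0.036]
eef_rot: [[0.198, 0.96, -0.197], [0.661, -0.28, -0.697], [-0.724, 0.008, -0.69]]
wrist_force: [14.1, 34.4, 14.0]
opening: 0.03
finger_force: 18.4
clock: 29.9
eef_pos: [0.4274, 0.2021, 0.0363]
eef_rot: [[0.196, 0.959, -0.206], [0.65, -0.284, -0.705], [-0.734, 0.005, -0.679]]
wrist_force: [4.7, 3.8, -3.1]
opening: 0.0296
finger_force: 3.1
t 29.9 pos [0.4274 0.2021 0.0363] bay [-0.0076  0.0004] q [-63.  54.  33.  83.   3.  87. -51.] open 0.0296 F [ 4.7  3.8 -3.1] 3.134720764492158
turn [ 0.12 -0.18  0.02] shift [-0.33 -0.13  0.52]
[-0.0582  0.0351]
[-0.0308 -0.0082]
```

```bash

python3 -m crank '[[[0,0,0,-0.15,0,0.17,0.35],[0,0,0,-0.15,0,0.17,0.35]]]'
python3 -m crank '[[[0,0,0,-0.1,0,0.11,0.35],[0,0,0,0,0,0,0.35]]]'
python3 -c "
from h import *
need(world(.0045,-.002,.034),-16.9,48)"
```

```text
clock: 30.15
eef_pos: [0.4236, 0.1898, 0.0364]
eef_rot: [[0.197, 0.957, -0.211], [0.644, -0.289, -0.709], [-0.74, 0.004, -0.673]]
wrist_force: [5.5, 8.7, 1.1]
opening: 0.0298
finger_force: 4.7
clock: 30.35
eef_pos: [0.4224, 0.186, 0.0364]
eef_rot: [[0.197, 0.957, -0.213], [0.642, -0.29, -0.709], [-0.741, 0.003, -0.672]]
wrist_force: [5.2, 7.0, 0.4]
opening: 0.0298
finger_force: 3.6
t 30.35 pos [0.4224 0.186  0.0364] bay [0.0093 0.0003] q [-63.  53.  33.  85.   3.  86. -51.] open 0.0298 F [5.2 7.  0.4] 3.5953219374641776
turn [ 0.04 -0.05 -0.03] shift [ 0.25 -0.12 -0.1 ]
```

```bash

for i in 1; do python3 -m crank '[[[0,0,0,-0.1,0,0.11,0.35],[0,0,0,0,0,0,0.35]]]' | grep -E "pos|wrist"; done
python3 -m crank '[[[0,0,0,-0.1,0,0.11,0.35],[0,0,0,0,0,0,0.35]]]' | grep -E "pos|wrist"
python3 - <<'E'
from h import *
im=r.snapshot("top"); cv2.imwrite("pics/a5.png",cv2.resize((255*(im[190:290,330:470]/255.)**.6).astype(np.uint8),None,fx=5,fy=5,interpolation=2))
E
```

```text
eef_pos: [0.4224, 0.1859, 0.0364]
wrist_force: [6.6, 11.1, 3.1]
eef_pos: [0.4224, 0.1858, 0.0365]
wrist_force: [7.4, 16.8, 5.8]
```

View pics/a5.png

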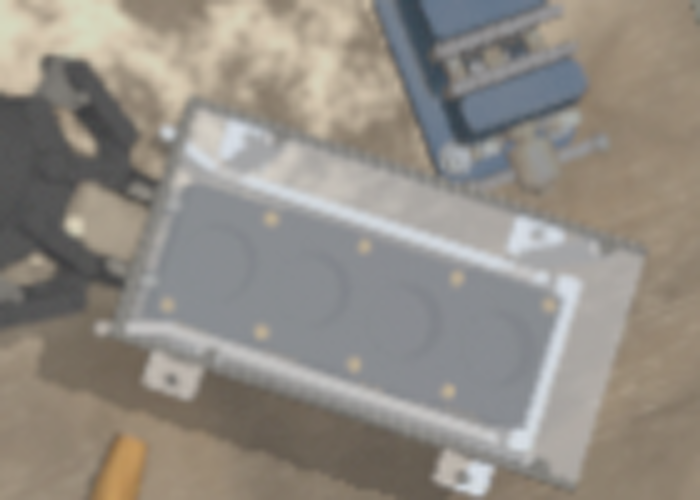

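The four moulds are in the bay, closed up, with the head (dot (549,305)) at the end stop's white face, and the tool no longer advances. One firmer press, then I back out.

```bash

python3 -m crank '[[[0,0,0,-0.13,0,0.13,0.35],[0,0,0,-0.13,0,0.13,0.35],[0,0,0,0,0,0,0.35]]]' | grep -E "pos|wrist"
python3 -m crank '[[[0,0,0,0.15,0,-0.17,0.35],[0,0,0,0.3,0,-0.33,0.35],[0,0,0,0.6,0,-0.67,0.35],[0,0,0,0.6,0,-0.67,0.35],[0,0,0,0.6,0,-0.67,0.35],[0,0,0,0.6,0,-0.67,0.35],[0,0,0,0,0,0,0.35],[0,0,0,0,0,0,0.35]]]' | grep -E "clock|pos|wrist"
python3 - <<'E'
from h import *
im=r.snapshot("top"); im2=cv2.cvtColor(im,cv2.COLOR_BGR2LAB)[...,2].astype(float)
Z=[]
for q in[(271,219),(364,247),(457,278),(549,305),(168,304),(262,332),(354,364),(448,391)]:
    x,y=int(q[0]/5+330),int(q[1]/5+190); w=im2[y-2:y+3,x-2:x+3]; w=np.clip(w-np.median(w),0,None); g=np.mgrid[y-2:y+3,x-2:x+3]
    Z.append(((g[1]*w).sum()/w.sum(),(g[0]*w).sum()/w.sum()))
X=[bay(a) for a in ray("top",Z,.07)]
print(np.round(X,4).tolist())
for a,b in zip(X[:4],X[4:]): print(((a+b)/2).round(4),"yaw off",np.degrees(np.arctan2(*(a-b)[::-1])-np.arctan2(.054,.034)).round(1))
E
```

```text
eef_pos: [0.4222, 0.1856, 0.0365]
wrist_force: [8.2, 29.5, 11.4]
clock: 31.9
eef_pos: [0.4404, 0.2511, 0.0367]
wrist_force: [-0.5, -0.5, 0.3]
[[0.0619, 0.0249], [0.1078, 0.0261], [0.154, 0.0257], [0.1995, 0.0275], [0.0278, -0.0292], [0.0738, -0.0275], [0.1197, -0.0282], [0.1658, -0.0263]]
[ 0.0449 -0.0021] yaw off -0.0
[ 0.0908 -0.0007] yaw off -0.2
[ 0.1368 -0.0012] yaw off -0.2
[0.1827 0.0006] yaw off 0.1
```

```bash
python3 -c "
from bench import r
print(r.job_done())"
```

```text
the job is handed in; nothing more can be done
None
```

All four moulds are in the bay, square and tight against the end stop, with the robot clear. The jar and tin were not touched. I handed the job in at about 32 s; no verdict came back.

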